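# Load the stage incubator and set its dial

## Robot

A 7-joint arm with a two-finger parallel gripper is mounted at the origin on the work surface. World frame = base frame: x ahead of the robot, y to its left, z up, the work surface at z = 0. Lengths are in m, angles in rad, forces in N, time in s.
With the tool pointing down it reaches from about 0.4 to 0.85 m from the base axis. Payload 10.4 kg.
Tool frame: the origin (TCP) lies at the very end of the fingers, on their centre line; the grasp point (between the pads) lies 19 mm behind it; z points along the fingers, y is the line along which they close (so a half turn about z gives the same grasp; the last joint's range is limited). The gripper opens to 85 mm and grips with 20 to 120 N. Pads are 22 mm wide; open, the fingers measure 114 mm over their backs; the gripper's body (76 mm by 85 mm) begins 54 mm behind the grasp point. The pads swing forward as they close: fully open they stand 13 mm farther back than shut.
Start: joints at [1.199, 0.332, -0.065, 1.46, 0.022, 1.35, -0.088], TCP at [0.214, -0.587, 0.231] pointing down, gripper open.
Joint ranges: [-2.6, 2.6], [-0.5, 2.12], [-1.47, 1.34], [0.16, 2.42], [-1.27, 4.41], [0.06, 2.06], [-2.6, 2.6]. Speed limits (rad/s): [2.22, 2.22, 2.79, 2.79, 3.14, 3.14, 3.14].

## Interface

Orientations are given as a unit quaternion [x, y, z, w].
In Python, from workcell import * gives the robot as it stands.
- The arm moves only by the tool step_arm, never from a script. Its argument "commands" is one flat list of numbers, 7 for each row, row after row: the finger opening in mm, from 0 to 85.4, then the shift along the world's x, y, z as a fraction of full scale, then the turn, a rotation vector about the world's x, y, z as a fraction of full scale. A call has exactly 10 rows; each row is the pose to reach, as a shift and turn from the pose commanded when the call began, turning the shorter way round; what a row does not reach only later rows make up. Full scale, the value 1, is 0.6 m for a shift and pi rad for a turn. A row lasts 1/8 s, in which the tool goes at most 62.5 mm and 10.7 degrees, less where a joint would pass 70% of its speed; a pose out of reach is approached as far as the arm can. A call with a number of a shift or a turn outside -1 to 1 is refused whole. A call with a gripper value outside its range is refused whole. The fingers move at their own pace and stop on an object; "squeeze" is the grip in N (left out, the last holds). Time passes only in rows, so rows that repeat a pose let the fingers close, or fill a call up. It gives the time, the measured TCP pose, the force, the opening and the grip force at its end, in the units of the state.
- get_obs(): the state, without advancing time (a new reading comes with each control period).
- camera(name): name is "scene" or "top"; returns the picture (420x560x3 uint8, red, green, blue); there is no depth.
- camera_params(name): a dict with "mtx" (3x3 intrinsics, pixels), "extrinsics" (4x4, takes a point from world to camera coordinates). Camera axes: x right, y down, z forward; pixel columns grow to the right and rows downward; lengths in m; the calibration is good to about 2 mm. A picture is of the moment at which its call begins. camera_params takes no time and is no camera call.
- hand_in(): hands the job in; it is judged then, once.
The state is a dict: "clock": time; "joint_pos": joint angles; "joint_velocities": joint speeds; "tau": joint torques, N m; "position": TCP position; "ee_rot": TCP orientation; "ft_force": force on the tool from outside, world axes, zero at the start; "torque": the same for the moment, N m; "grip_width": opening from 0.0 (shut) to 1.0 (fully open); "grasp_force": force on a finger pad.
Only numpy, scipy, OpenCV 4.12 (cv2) and the standard library are available. Lean on these libraries where they do the work, as an engineer would, in place of code of your own. Each camera call takes 0.05 s, during which the arm holds its last target. There are 200 camera calls.

## Task

Take the squat glass jar and set it down gently, upright, on the round metal plate in the open chamber of the white incubator, then slide the clear cover fully shut over it. Then turn the black click-stop dial until its white pointer clicks in at the raised metal stud. Leave the other jar, the bottle and the slide box where they are.

Things in the scene. Friction and masses are not known exactly. Their poses are not given: they have to be found in the camera images.
- incubator: White fixed box 180 mm (its x) by 430 mm (its y), flat top 75 mm above the table. Along its y: -210 to -75 mm control deck with the dial (axis x = -5, y = -143 mm); -75 to 75 mm open chamber (inside 140 mm in x by 150 in y, floor 20 mm above the table); 75 to 220 mm deck where the cover is parked. Origin: on the table, below the chamber's middle; z up. Yaw up to 0.2 rad.
- plate (a point): Centre of the top of the round metal plate (diameter 90 mm) in the middle of the chamber, 23 mm above the table.
- jar: Squat closed glass jar with a metal screw lid, diameter 48 mm, height 45 mm, 0.1 to 0.21 kg, standing on the table at the robot's left. Origin: centre of its underside; z up along its axis. Grip it across its diameter.
- cover (a joint): Opening of the clear flat sliding cover, m: 0 = fully shut over the chamber, 0.15 = fully open. It slides along the incubator's y and shuts towards -y. The cover is 146 (x) by 134 mm (y), 6 mm thick, its upper face 82 mm above the table. Starts at 0.13 to 0.15; about 1.5 N of friction plus some damping, no spring: it stays where it is left.
- tab (a point): Top centre of the cover's upright black tab (50 mm along the incubator's x, 10 mm thick along its y, standing 28 mm proud of the cover, in the middle of it), 110 mm above the table.
- dial (a joint): Angle of the black dial, rad: grows counter-clockwise seen from above; at 0 the pointer aims along the incubator's +x. Six click stops at -1.2, -0.72, -0.24, 0.24, 0.72 and 1.2; end stops at -1.34 and 1.34. A sprung detent (up to about 0.06 N m) draws the dial to the nearest stop when let go. Starts at or between -0.24 and 0.24.
- dial_grip (a point): Top centre of the dial's grip bar, on the dial's vertical axis, 113 mm above the table; its x axis runs along the bar towards the pointer end. The bar is 46 mm long, 14 mm wide and 29 mm high, and stands on a disc of 48 mm diameter and 8 mm height (disc top 84 mm above the table).
- dial_aim (a point): The point, fixed to the dial, at which its white pointer aims: 52 mm from the dial's axis, on the circle of plugs.
- stud_top (a point): Top of the raised round metal stud, diameter 13 mm, 7 mm high, its top 83 mm above the table. It is plugged into the scale at one of four click stops (-1.2, -0.72, 0.72 or 1.2), 52 mm from the dial's axis; the other stops have flat black dots, diameter 8 mm.
- tall_jar: Bystander: glass jar, diameter 52 mm, height 105 mm. Origin: centre of its underside.
- bottle: Bystander: brown bottle, diameter 68 mm, height 150 mm. Origin: centre of its underside.
- slide_box: Bystander: grey slide box, 100 by 80 by 32 mm. Origin: centre of its underside.
Mind the look-alikes: they are no part of the job. Leave any blue, purple or yellow look-alike of the jar alone.

How it is judged:
On the way, in this order (a step that is already met when the one before it is completed fails the run):
1. the squat jar stands released on the plate (horizontal distance between jar and plate below 0.018 m and z of jar in the frame of plate below 0.004 m and angle between jar's own z axis and vertical below 0.1 rad and contact force between jar and the fingers below 0.1 N and linear speed of jar below 0.02 m/s), for 0.2 s.
2. the cover is fully shut (value of joint cover below 0.006 m), for 0.2 s.
3. the dial's pointer rests at the stud (horizontal distance between dial_aim and stud_top below 0.008 m and velocity of joint dial between -0.1 and 0.1 rad/s), for 0.3 s.
At the end, for the whole second after the job is handed in: The squat jar stands upright on the plate, its axis within 18 mm of the plate's centre and at rest; the cover is shut to within 6 mm; the dial is still, with its aim point within 8 mm of the stud (all of step 3 and horizontal distance between jar and plate below 0.018 m and z of jar in the frame of plate below 0.004 m and angle between jar's own z axis and vertical below 0.1 rad and linear speed of jar below 0.02 m/s and value of joint cover below 0.006 m); the robot touches nothing.
It fails at once if a bystander is moved by more than 25 mm (distance of any of tall_jar, bottle, slide_box from where it was at the start of the episode above 0.025 m).
It fails at once if the jar is tipped beyond 0.8 rad (angle between jar's own z axis and vertical above 0.8 rad).
It fails at once if the jar is dropped (falls faster than 0.4 m/s, about 8 mm, while not held) (contact force between jar and the fingers below 0.1 N and linear speed of jar above 0.4 m/s).
It fails at once if the jar is slammed on to the incubator (over 40 N) (contact force between jar and incubator above 40 N).
It also fails if it takes over 58 s, if anything falls off the work surface, if the arm or the gripper's body presses on something with over 40 N, if the wrist force passes 120 N, or if a joint passes its speed limit or range.

## Working session

There is one attempt and no reset: what is moved stays moved. The work goes in short steps, Python scripts to look and compute and a tool call to move; the robot and the scene stay as the last step left them, time stands still between calls to the robot, and variables do not carry over. Pictures are saved under pics/ and viewed, at most 10 in all, crops included, and the job is handed in when it is done.

Besides the shell and the picture viewer there is one more tool, called after "Call:" in YAML: its name, and indented under it one key for each argument. step_arm: Moves the arm, as the interface text tells. Its arguments: {"type":"object","properties":{"commands":{"type":"array","items":{"type":"number"}},"squeeze":{"type":"number"}},"required":["commands"]}

```bash
mkdir -p pics; ls; python3 - <<'E'
from workcell import *
import cv2, numpy as np
np.set_printoptions(precision=4,suppress=True)
for n in ("scene","top"):
    im=camera(n); cv2.imwrite(f"pics/{n}0.png",im[:,:,::-1])
    p=camera_params(n); print(n,p["mtx"],p["extrinsics"])
o=get_obs(); print(o)
E
```

```text
pics
scene [[409.5617   0.     278.2366]
 [  0.     409.5617 204.4672]
 [  0.       0.       1.    ]] [[ 0.3525  0.9356 -0.0191 -0.22  ]
 [ 0.6876 -0.2728 -0.6729 -0.3251]
 [-0.6347  0.2241 -0.7395  1.6554]
 [ 0.      0.      0.      1.    ]]
top [[462.2286   0.     278.3831]
 [  0.     462.2286 211.2222]
 [  0.       0.       1.    ]] [[ 0.0112 -0.9995 -0.0303  0.025 ]
 [-0.9956 -0.0083 -0.0934  0.5906]
 [ 0.0931  0.0312 -0.9952  1.1373]
 [ 0.      0.      0.      1.    ]]
{'clock': 0.1, 'joint_pos': array([ 1.1994,  0.3328, -0.0647,  1.4609,  0.0216,  1.3499, -0.0885]), 'joint_velocities': array([ 0.0013, -0.0025, -0.0001, -0.0035, -0.0009,  0.0006,  0.    ]), 'tau': array([  0.0008, -62.6749,   0.0483, -39.2428,   0.0163,   0.007 ,
        -0.    ]), 'position': array([ 0.2135, -0.587 ,  0.2306]), 'ee_rot': array([ 0.9848,  0.1735, -0.0001, -0.0006]), 'ft_force': array([-0.6489, -0.3676,  0.531 ]), 'torque': array([0.0327, 0.0114, 0.0194]), 'grasp_force': 0.0, 'grip_width': 0.9976376275909016}
```

View pics/scene0.png

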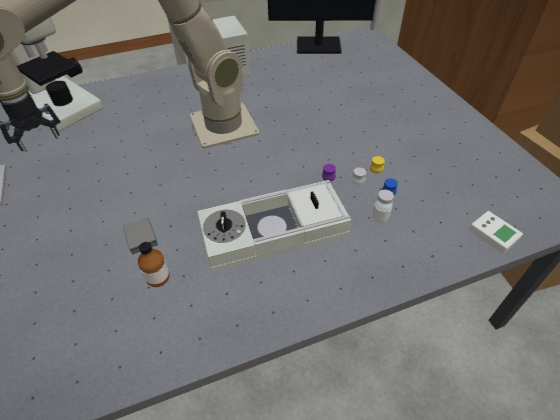

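View pics/top0.png

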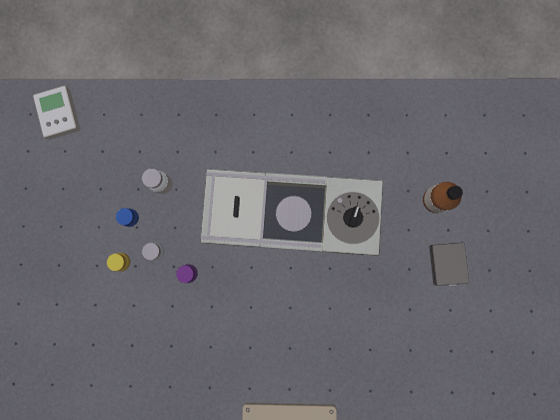

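Candidates (top view): grey/metal-lid squat jar (151,251); tall jar (155,180); blue (126,217), yellow (117,262) and purple (186,274) look-alikes. By the description I choose (151,251), which is (359,175) in the scene view. Next, a close crop and measurements.

```bash
cat > h.py <<'E'
from workcell import *
import cv2, numpy as np
np.set_printoptions(precision=4,suppress=True)
def ray(n,uv,z):
    p=camera_params(n);E=p["extrinsics"];R=E[:3,:3];c=-R.T@E[:3,3]
    d=R.T@np.linalg.inv(p["mtx"])@np.array([uv[0],uv[1],1.])
    return c+d*(z-c[2])/d[2]
def proj(n,P):
    p=camera_params(n);q=p["mtx"]@(p["extrinsics"]@np.append(P,1))[:3];return q[:2]/q[2]
def blob(mask,off=(0,0),k=0):
    n,l,s,c=cv2.connectedComponentsWithStats(mask.astype(np.uint8))
    i=np.argsort(-s[1:,4])[k]+1; return c[i]+off,s[i],l==i
E
python3 - <<'E'
from h import *
t=cv2.imread("pics/top0.png");s=cv2.imread("pics/scene0.png")
f=lambda a,w,h:cv2.resize(a,(w,h),interpolation=cv2.INTER_CUBIC)
a=f(t[235:285,100:210],396,180);b=f(s[150:225,310:410],400,300)[:180*1]
b=f(s[150:225,310:410],240,180)
c=f(t[180:255,320:390],396,424)[:400];d=f(t[165:255,195:330],396,264)
o=np.zeros((600,800,3),np.uint8);o[:180,:396]=a;o[:180,400:640]=b;o[185:585,:396]=c;o[185:449,400:796]=d
cv2.imwrite("pics/crop1.png",o)
# white mask of incubator, corners
hsv=cv2.cvtColor(t,cv2.COLOR_BGR2HSV)
for p in [(151,251),(340,190),(300,215),(225,230),(353,217),(151,262)]: print(p,t[p[1],p[0]],hsv[p[1],p[0]])
E
```

```text
(151, 251) [155 147 151] [135  13 155]
(340, 190) [158 160 158] [ 60   3 160]
(300, 215) [155 146 150] [133  15 155]
(225, 230) [172 174 174] [ 30   3 174]
(353, 217) [39 37 39] [150  13  39]
(151, 262) [102  96  96] [120  15 102]
```

View pics/crop1.png

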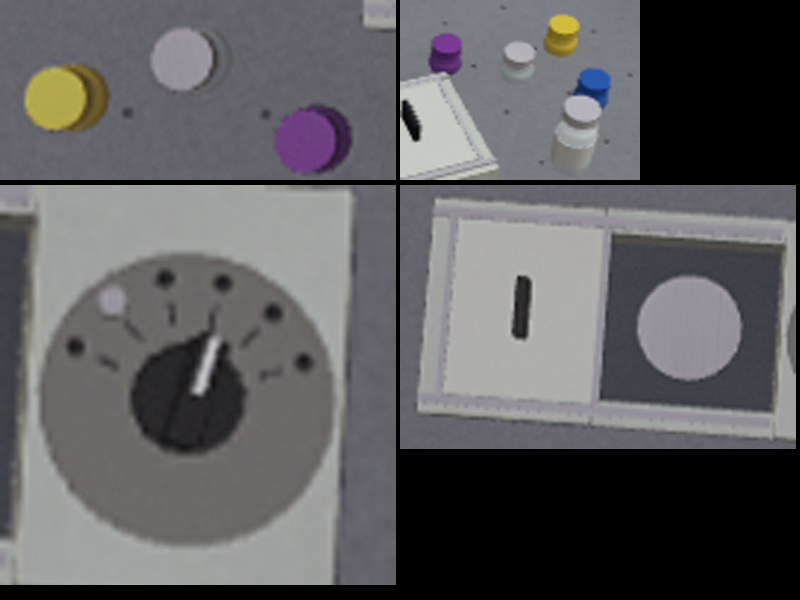

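The crop shows the metal-lidded clear squat jar at (151,251), as chosen. The stud, a light disc, is at about (340,200) in the top view, second dot from the left (+0.72 stop). The dial pointer is near the third or fourth stop, and the cover tab is at about (236,207).

```bash
python3 - <<'E'
from h import *
t=cv2.imread("pics/top0.png");s=cv2.imread("pics/scene0.png")
g=cv2.cvtColor(t,cv2.COLOR_BGR2GRAY);gs=cv2.cvtColor(s,cv2.COLOR_BGR2GRAY)
def at(im,x0,y0,x1,y1,cond,off=True,k=0):
    c,st,_=blob(cond(im[y0:y1,x0:x1].astype(int)),(x0,y0),k); return c,st
c,st=at(g,135,235,165,268,lambda a:a>130);jar=ray("top",c,.045);print("jar",c,st,jar)
c,st=at(gs,345,160,375,190,lambda a:a>165);print("jar scene",c,st,ray("scene",c,.045),proj("scene",jar),proj("scene",jar*[1,1,0]))
c,st=at(g,272,190,315,238,lambda a:a>110);pl=ray("top",c,.023);print("plate",c,st,pl)
c,st=at(g,333,195,346,208,lambda a:a>125);stud=ray("top",c,.083);print("stud",c,st,stud)
c,st=at(g,225,190,250,225,lambda a:a<60);tab=ray("top",c,.105);print("tab",c,st,tab)
m=cv2.morphologyEx((g>118).astype(np.uint8),cv2.MORPH_CLOSE,np.ones((3,3)))
_,_,m=blob(m); cn=max(cv2.findContours(m.astype(np.uint8),0,1)[0],key=cv2.contourArea)
W=np.float32([ray("top",p[0],.075)[:2] for p in cn])
r=cv2.minAreaRect(W);print("inc",r)
# disc grey ring: dial scale & dots
n,l,S,C=cv2.connectedComponentsWithStats(((g[190:225,328:382]<75)).astype(np.uint8))
for i in range(1,n): 
    p=C[i]+(328,190); print(p,S[i,4],ray("top",p,.076))
# pointer
c,st=at(g,345,200,365,222,lambda a:a>115)
for k in range(2):
    try: print(at(g,350,203,364,220,lambda a:a>110,k=k))
    except Exception as e: pass
E
```

```text
jar [149.9727 251.0273] [  7   8  17  17 220] [0.4867 0.3484 0.045 ]
jar scene [359.64 171.32] [ 9  8 12  8 75] [0.4908 0.346  0.045 ] [359.6886 170.3844] [358.0324 179.8861]
plate [293.1762 213.2254] [  4   6  35  36 976] [ 0.586  -0.0065  0.023 ]
stud [334.6842 196.4737] [ 0  0  6  6 19] [ 0.6219 -0.1057  0.083 ]
tab [235.9643 206.381 ] [ 9  6  5 21 84] [0.5938 0.1288 0.105 ]
inc ((0.5866343975067139, -0.0013526380062103271), (0.4289032816886902, 0.1818334460258484), 86.56522369384766)
[348.7143 196.    ] 7 [ 0.6242 -0.1401  0.076 ]
[358.875 196.875] 8 [ 0.6222 -0.1645  0.076 ]
[350.  202.5] 4 [ 0.6084 -0.1431  0.076 ]
[367.875 202.125] 8 [ 0.6096 -0.186   0.076 ]
[352.7077 216.3345] 284 [ 0.575  -0.1495  0.076 ]
[342.5 204.5] 2 [ 0.6034 -0.1251  0.076 ]
[332.875 208.125] 8 [ 0.5944 -0.102   0.076 ]
[363.5 206.5] 2 [ 0.599  -0.1754  0.076 ]
[339.     211.3333] 3 [ 0.5868 -0.1167  0.076 ]
[373.2857 211.    ] 7 [ 0.5883 -0.1987  0.076 ]
[366. 213.] 1 [ 0.5833 -0.1813  0.076 ]
(array([356.0909, 211.4091]), array([ 4,  3,  5, 11, 22], dtype=int32))
(array([363., 214.]), array([13, 11,  1,  1,  1], dtype=int32))
```

Call:
step_arm:
  commands: [68,0.2,0.364,0.08,0,0,0.185,68,0.39,0.728,0.08,0,0,0.37,68,0.39,0.728,0.08,0,0,0.37,68,0.39,0.728,0.08,0,0,0.37,68,0.39,0.728,0.08,0,0,0.37,68,0.39,0.728,0.08,0,0,0.37,68,0.39,0.728,0.08,0,0,0.37,68,0.39,0.728,0.08,0,0,0.37,68,0.41,0.93,0.08,0,0,0.37,68,0.41,0.93,0.08,0,0,0.37]
  squeeze: 30

```text
clock: 1.35
position: [0.4595, -0.0272, 0.2792]
ee_rot: [0.728, 0.686, -0.0, -0.0]
ft_force: [1.3, 0.1, 0.2]
grip_width: 0.798
grasp_force: 0.0
```

Call:
step_arm:
  commands: [68,0.048,0.625,-0.1,0,0,0,68,0.048,0.625,-0.1,0,0,0,68,0.048,0.625,-0.1,0,0,0,68,0.048,0.625,-0.1,0,0,0,68,0.048,0.625,-0.1,0,0,0,68,0.048,0.625,-0.1,0,0,0,68,0.048,0.625,-0.1,0,0,0,68,0.048,0.625,-0.2,0,0,0,68,0.048,0.625,-0.3,0,0,0,68,0.048,0.625,-0.3,0,0,0]

```text
clock: 2.6
position: [0.4866, 0.3428, 0.0956]
ee_rot: [0.728, 0.685, -0.004, -0.0]
ft_force: [-0.2, -0.4, 1.1]
grip_width: 0.801
grasp_force: 0.0
```

```bash
python3 - <<'E'
from h import *
t=camera("top");s=camera("scene");o=get_obs();print(o["position"],o["ee_rot"],o["joint_pos"])
f=lambda a:cv2.resize(a[:,:,::-1],(400,400),interpolation=cv2.INTER_CUBIC)
cv2.imwrite("pics/crop2.png",np.hstack([f(t[200:300,100:200]),f(s[120:220,310:410])]))
for n in("top","scene"):print(n,proj(n,o["position"]),proj(n,np.array([.487,.348,.045])))
E
```

```text
[0.489  0.3458 0.1011] [ 0.728   0.6855  0.0005 -0.    ] [-0.0101  0.5351 -0.883   1.6478  0.4421  1.1703 -1.0606]
top [143.8266 249.8851] [150.1326 250.923 ]
scene [361.4936 158.5003] [359.623  170.4627]
```

View pics/crop2.png

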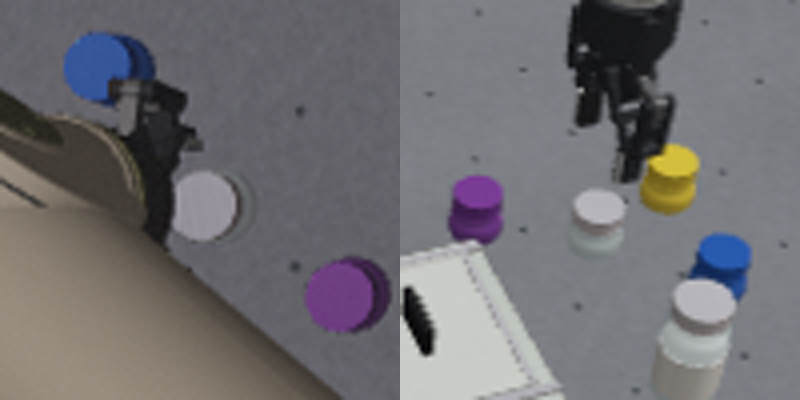

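The picture shows the open fingers above and around the squat jar (lid at crop (205,205) left, (598,210) right), clear of the yellow, blue and purple look-alikes. Descending.

Call:
step_arm:
  commands: [68,0,0,-0.03,0,0,0,68,0,0,-0.06,0,0,0,68,0,0,-0.09,0,0,0,68,0,0,-0.115,0,0,0,68,0,0,-0.135,0,0,0,68,0,0,-0.15,0,0,0,68,0,0,-0.155,0,0,0,68,0,0,-0.155,0,0,0,68,0,0,-0.155,0,0,0,68,0,0,-0.155,0,0,0]

```text
clock: 3.95
position: [0.4886, 0.3457, 0.0067]
ee_rot: [0.728, 0.686, 0.0, 0.0]
ft_force: [-0.5, 0.6, 0.1]
grip_width: 0.799
grasp_force: 0.0
```

Call:
step_arm:
  commands: [40,0,0.003,0,0,0,0,40,0,0.003,0,0,0,0,40,0,0.003,0,0,0,0,40,0,0.003,0,0,0,0,40,0,0.003,0,0,0,0,40,0,0.003,0,0,0,0,40,0,0.003,0,0,0,0,40,0,0.003,0,0,0,0,40,0,0.003,0,0,0,0,40,0,0.003,0,0,0,0]
  squeeze: 35

```text
clock: 5.2
position: [0.4885, 0.3477, 0.0069]
ee_rot: [0.728, 0.686, 0.0, 0.0]
ft_force: [-1.5, -2.2, 6.3]
grip_width: 0.539
grasp_force: 35.0
```

Call:
step_arm:
  commands: [40,0,0,0.03,0,0,0,40,0,0,0.08,0,0,0,40,0,0,0.14,0,0,0,40,0,0,0.19,0,0,0,40,0,0,0.23,0,0,0,40,0.01,-0.04,0.25,0,0,0,40,0.03,-0.1,0.25,0,0,0,40,0.05,-0.18,0.25,0,0,0,40,0.07,-0.25,0.25,0,0,0,40,0.08,-0.3,0.25,0,0,0]

```text
clock: 6.45
position: [0.537, 0.1652, 0.1572]
ee_rot: [0.728, 0.685, 0.0, 0.0]
ft_force: [-0.3, 0.1, -1.4]
grip_width: 0.529
grasp_force: 36.4
```

Call:
step_arm:
  commands: [40,0.02,-0.07,0,0,0,0,40,0.04,-0.14,0,0,0,0,40,0.06,-0.21,0,0,0,0,40,0.077,-0.265,0,0,0,0,40,0.083,-0.291,0,0,0,0,40,0.083,-0.291,-0.02,0,0,0,40,0.083,-0.291,-0.05,0,0,0,40,0.083,-0.291,-0.07,0,0,0,40,0.083,-0.291,-0.07,0,0,0,40,0.083,-0.291,-0.07,0,0,0]

```text
clock: 7.7
position: [0.5864, -0.0067, 0.1146]
ee_rot: [0.728, 0.686, 0.0, 0.0]
ft_force: [0.3, -0.2, -0.9]
grip_width: 0.53
grasp_force: 36.4
```

```bash
python3 - <<'E'
from h import *
t=camera("top");s=camera("scene");o=get_obs();print(o["position"])
f=lambda a:cv2.resize(a[:,:,::-1],(400,400),interpolation=cv2.INTER_CUBIC)
cv2.imwrite("pics/crop3.png",np.hstack([f(t[150:270,230:350]),f(s[150:270,210:330])]))
p=o["position"].copy();print(proj("scene",p),proj("scene",p-[0,0,.007]))
E
```

```text
[ 0.5866 -0.007   0.1149]
[270.7338 205.4217] [270.8116 207.0229]
```

View pics/crop3.png

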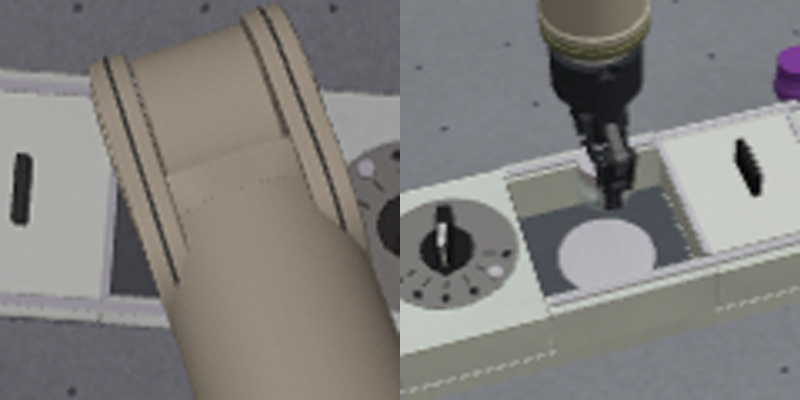

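The picture shows the jar held upright over the plate (jar base at about crop (603,195), plate at (607,255)), and the chamber is clear. Lowering.

Call:
step_arm:
  commands: [40,0,0,-0.02,0,0,0,40,0,0,-0.045,0,0,0,40,0,0,-0.07,0,0,0,40,0,0,-0.095,0,0,0,40,0,0,-0.115,0,0,0,40,0,0,-0.128,0,0,0,40,0,0,-0.134,0,0,0,40,0,0,-0.138,0,0,0,40,0,0,-0.14,0,0,0,40,0,0,-0.14,0,0,0]

```text
clock: 9.05
position: [0.5863, -0.0072, 0.0305]
ee_rot: [0.728, 0.686, 0.0, 0.0]
ft_force: [0.7, -0.3, -1.4]
grip_width: 0.536
grasp_force: 36.4
```

Not yet loaded; creep down 2 mm more.

Call:
step_arm:
  commands: [40,0,0,-0.0005,0,0,0,40,0,0,-0.001,0,0,0,40,0,0,-0.0015,0,0,0,40,0,0,-0.002,0,0,0,40,0,0,-0.0025,0,0,0,40,0,0,-0.003,0,0,0,40,0,0,-0.003,0,0,0,40,0,0,-0.003,0,0,0,40,0,0,-0.003,0,0,0,40,0,0,-0.003,0,0,0]

```text
clock: 10.3
position: [0.5864, -0.0072, 0.0299]
ee_rot: [0.728, 0.686, -0.0, 0.0]
ft_force: [-6.4, -1.2, 14.5]
grip_width: 0.535
grasp_force: 38.0
```

Call:
step_arm:
  commands: [50,0,0,0.001,0,0,0,56,0,0,0.001,0,0,0,64,0,0,0.001,0,0,0,66,0,0,0.001,0,0,0,66,0,0,0.001,0,0,0,66,0,0,0.02,0,0,0,66,0,0,0.06,0,0,0,66,0,0,0.12,0,0,0,66,0,0,0.18,0,0,0,66,0,0,0.24,0,0,0]

```text
clock: 11.55
position: [0.5862, -0.007, 0.1746]
ee_rot: [0.728, 0.686, 0.0, 0.0]
ft_force: [0.3, 0.0, -0.0]
grip_width: 0.772
grasp_force: 0.0
```

Call:
step_arm:
  commands: [0,0.004,0.07,0,0,0,0,0,0.008,0.14,0,0,0,0,0,0.013,0.21,0,0,0,0,0,0.017,0.284,0,0,0,0,0,0.017,0.284,0,0,0,0,0,0.017,0.284,-0.04,0,0,0,0,0.017,0.284,-0.08,0,0,0,0,0.017,0.284,-0.115,0,0,0,0,0.017,0.284,-0.135,0,0,0,0,0.017,0.284,-0.135,0,0,0]

```text
clock: 12.8
position: [0.5962, 0.1629, 0.091]
ee_rot: [0.728, 0.686, -0.0, -0.0]
ft_force: [-0.4, -0.2, 0.3]
grip_width: -0.001
grasp_force: 0.0
```

```bash
python3 - <<'E'
from h import *
t=camera("top");s=camera("scene");o=get_obs();print(o["position"],o["grip_width"],o["ft_force"])
f=lambda a:cv2.resize(a[:,:,::-1],(400,400),interpolation=cv2.INTER_CUBIC)
cv2.imwrite("pics/crop4.png",np.hstack([f(t[150:270,230:350]),f(s[150:270,220:340])]))
g=cv2.cvtColor(t[190:238,272:315],cv2.COLOR_RGB2GRAY)
E
```

```text
[0.5968 0.1634 0.0923] 0.00053894249525375 [ 0.3756  0.1579 -0.0634]
```

View pics/crop4.png

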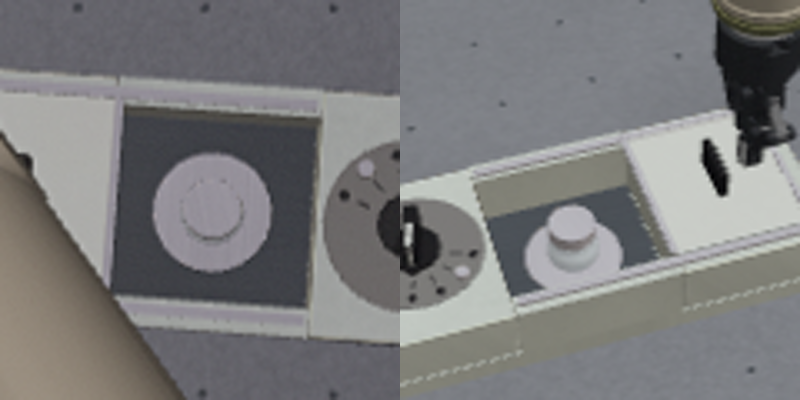

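The jar stands upright, centred on the plate (lid (213,208), plate (212,211) in the left crop). The closed fingers are behind the tab at (750,150). Pushing the cover towards -y.

Call:
step_arm:
  commands: [0,-0.001,-0.015,0,0,0,0,0,-0.002,-0.035,0,0,0,0,0,-0.004,-0.065,0,0,0,0,0,-0.006,-0.095,0,0,0,0,0,-0.007,-0.125,0,0,0,0,0,-0.009,-0.155,0,0,0,0,0,-0.011,-0.185,0,0,0,0,0,-0.012,-0.21,0,0,0,0,0,-0.013,-0.225,0,0,0,0,0,-0.014,-0.235,0,0,0,0]

```text
clock: 14.15
position: [0.588, 0.0217, 0.0914]
ee_rot: [0.728, 0.686, 0.0, -0.0]
ft_force: [1.3, 3.2, 0.3]
grip_width: -0.002
grasp_force: 0.9
```

Call:
step_arm:
  commands: [0,0,-0.003,0,0,0,0,0,0,-0.006,0,0,0,0,0,0,-0.009,0,0,0,0,0,0,-0.011,0,0,0,0,0,0,-0.013,0,0,0,0,0,-0.001,-0.015,0,0,0,0,0,-0.001,-0.017,0,0,0,0,0,-0.001,-0.018,0,0,0,0,0,-0.001,-0.018,0,0,0,0,0,-0.001,-0.018,0,0,0,0]

```text
clock: 15.4
position: [0.5875, 0.0112, 0.0916]
ee_rot: [0.728, 0.686, -0.0, 0.0]
ft_force: [-0.8, 0.7, 0.3]
grip_width: 0.002
grasp_force: 0.2
```

Call:
step_arm:
  commands: [0,0,-0.001,0,0,0,0,0,0,-0.002,0,0,0,0,0,0,-0.003,0,0,0,0,0,0,-0.004,0,0,0,0,0,0,-0.005,0,0,0,0,0,0,-0.006,0,0,0,0,0,0,-0.007,0,0,0,0,0,0,-0.007,0,0,0,0,0,0,-0.007,0,0,0,0,0,0,-0.007,0,0,0,0]

```text
clock: 16.65
position: [0.5874, 0.0094, 0.0916]
ee_rot: [0.727, 0.686, 0.001, -0.001]
ft_force: [-0.0, 8.4, -0.6]
grip_width: -0.001
grasp_force: 4.2
```

Call:
step_arm:
  commands: [0,0,0.015,0,0,0,0,0,0,0.015,0.02,0,0,0,0,0,0.015,0.09,0,0,0,32,0,0,0.15,0,0,-0.06,32,-0.01,-0.06,0.15,0,0,-0.12,32,-0.015,-0.12,0.15,0,0,-0.18,32,-0.02,-0.18,0.15,0,0,-0.24,32,-0.025,-0.26,0.15,0,0,-0.3,32,-0.025,-0.26,0.15,0,0,-0.36,32,-0.025,-0.26,0.15,0,0,-0.42]

```text
clock: 17.9
position: [0.5723, -0.1501, 0.1824]
ee_rot: [0.995, 0.095, 0.0, 0.0]
ft_force: [-0.3, -0.4, -0.1]
grip_width: 0.375
grasp_force: 0.0
```

```bash
python3 - <<'E'
from h import *
t=cv2.imread("pics/top0.png")
g=cv2.cvtColor(t,cv2.COLOR_BGR2GRAY)
m=g[203:222,350:364]>95
ys,xs=np.nonzero(m); 
c,st,mm=blob(m);ys,xs=np.nonzero(mm)
P=np.float32([ray("top",(x+350,y+203),.113)[:2] for x,y in zip(xs,ys)])
v=cv2.fitLine(P,cv2.DIST_L2,0,.01,.01).ravel();print(v,np.arctan(v[1]/v[0]),len(P))
ax=np.array([.5726,-.1489]);d=P.mean(0)-ax;print("dir from axis",P.mean(0),np.arctan2(d[1],d[0]))
s=camera("scene");tt=camera("top");o=get_obs();print(o["position"],o["ee_rot"])
f=lambda a:cv2.resize(a[:,:,::-1],(400,400),interpolation=cv2.INTER_CUBIC)
cv2.imwrite("pics/crop5.png",np.hstack([f(tt[150:270,210:330]),f(s[150:270,200:320])]))
print("shut tab proj",proj("scene",np.array([.5862,-.0065,.110])),proj("top",np.array([.5862,-.0065,.110])))
E
```

```text
[ 0.9044 -0.4267  0.59   -0.1601] -0.44078943 63
dir from axis [ 0.59   -0.1601] -0.5717434867569751
[ 0.5725 -0.1493  0.1825] [0.9952 0.0977 0.0003 0.0005]
shut tab proj [270.8906 206.4103] [293.2221 209.8463]
```

View pics/crop5.png

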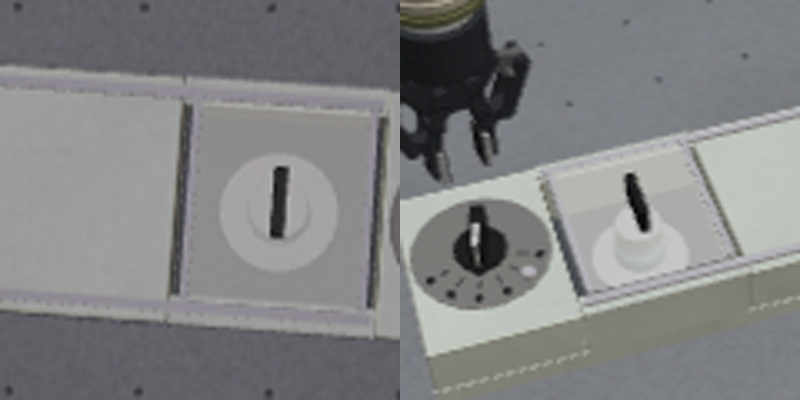

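The cover is shut (tab at left crop (280,202), matching the shut projection) with the jar beneath it. Now I'll refine the dial angle.

```bash
python3 - <<'E'
from h import *
t=cv2.imread("pics/top0.png").max(2); s=cv2.imread("pics/scene0.png").max(2)
print(t[200:224,346:366])
yaw=-.06;ax=np.array([.5726,-.1489])
for n in("top","scene"):
  for a in(-.24,-.12,0,.12,.24):
    w=a+yaw;d=np.array([np.cos(w),np.sin(w)]);print(n,a,*[proj(n,np.append(ax+r*d,z)) for r,z in((0,.113),(.022,.113),(.023,.085))])
m=t[203:220,350:364]>115
c,st,mm=blob(m);ys,xs=np.nonzero(mm)
P=np.float32([ray("top",(x+350,y+203),.113)[:2] for x,y in zip(xs,ys)])
print(st,P[P[:,0].argmax()],P[P[:,0].argmin()],cv2.fitLine(P,2,0,.01,.01).ravel())
E
```

```text
[[108 106 109 102 100 108 106 107 108 107 107 108 105 108 107 109 107 107
  107 108]
 [108 106 107  92  72 108 109 107 108 108 106 102  91 109 109 107 107 105
  107 107]
 [108 106 109 104  70 110 108 106 106 107 106  81  97 107 108 106 107 106
  107 109]
 [107 107 109 105  55 110 108 107 107 107 105  58 110 109 107 107 107 107
  108 107]
 [108 108 107 105  75 109 108 108 107 109 107  65 110 109 107 106 108 108
  108 105]
 [105 107 107 108 109 108 109 109 110 101  94  66 107 108 108 109 108 107
   98  85]
 [108 109 106 108 108 109 109 101  96  59  37  88 122 106 109 109 107  98
   67  86]
 [111 108 108 103 102 100  98  56  30  35  69 162 153  94  99 109 100  68
   87 108]
 [111 108  99  76  64  43  36  27  31  38  97 196 141  33  66 108  92  83
  109 108]
 [101  96  62  34  38  38  41  31  34  49 126 193  69  32  69 111 109 110
  107 107]
 [ 55  36  37  40  39  41  38  33  34  74 177 184  62  43  83 112 107 108
  108 107]
 [ 35  38  40  41  41  41  35  35  34  90 195 146  30  35  55 103 108 108
  108 108]
 [ 41  43  42  41  42  39  31  31  52 126 192 105  37  33  43  70 104 108
  108 
[... 1025 characters left out ...]
.5225 216.0555] [356.1849 206.7984] [354.6492 207.5965]
top 0 [354.5225 216.0555] [355.0532 206.6544] [353.4961 207.4496]
top 0.12 [354.5225 216.0555] [353.914  206.6453] [352.3355 207.4402]
top 0.24 [354.5225 216.0555] [352.7837 206.7713] [351.1838 207.5686]
scene -0.24 [222.6013 216.0296] [222.3599 221.9049] [223.5145 228.4026]
scene -0.12 [222.6013 216.0296] [223.2927 221.8077] [224.473  228.3017]
scene 0 [222.6013 216.0296] [224.215  221.6264] [225.4205 228.1132]
scene 0.12 [222.6013 216.0296] [225.113  221.3638] [226.3427 227.84  ]
scene 0.24 [222.6013 216.0296] [225.9735 221.024 ] [227.2261 227.4862]
[ 4  3  5 11 22] [ 0.5961 -0.1571] [ 0.5727 -0.1477] [ 0.9471 -0.321   0.5835 -0.1526]
```

Call:
step_arm:
  commands: [32,0,0,0,0,0,-0.055,32,0,0,0,0,0,-0.11,32,0,0,-0.02,0,0,-0.157,32,0,0,-0.05,0,0,-0.157,32,0,0,-0.08,0,0,-0.157,32,0,0,-0.11,0,0,-0.157,32,0,0,-0.135,0,0,-0.157,32,0,0,-0.152,0,0,-0.157,32,0,0,-0.152,0,0,-0.157,32,0,0,-0.152,0,0,-0.157]

```text
clock: 19.25
position: [0.5728, -0.1488, 0.0909]
ee_rot: [0.989, -0.147, 0.0, 0.0]
ft_force: [-0.3, -0.5, 0.3]
grip_width: 0.378
grasp_force: 0.0
```

Call:
step_arm:
  commands: [5,0,0,0,0,0,0,5,0,0,0,0,0,0,5,0,0,0,0,0,0,5,0,0,0,0,0,0,5,0,0,0,0,0,0,5,0,0,0,0,0,0,5,0,0,0,0,0,0,5,0,0,0,0,0,0,5,0,0,0,0,0,0,5,0,0,0,0,0,0]
  squeeze: 25

```text
clock: 20.5
position: [0.5729, -0.1487, 0.0911]
ee_rot: [0.989, -0.147, 0.001, 0.0]
ft_force: [-0.9, 1.7, 6.2]
grip_width: 0.16
grasp_force: 30.1
```

Call:
step_arm:
  commands: [5,0,0,0,0,0,0.04,5,0,0,0,0,0,0.08,5,0,0,0,0,0,0.12,5,0,0,0,0,0,0.16,5,0,0,0,0,0,0.2,5,0,0,0,0,0,0.24,5,0,0,0,0,0,0.28,5,0,0,0,0,0,0.306,5,0,0,0,0,0,0.306,5,0,0,0,0,0,0.306]

```text
clock: 21.75
position: [0.5731, -0.1495, 0.0911]
ee_rot: [0.945, 0.327, 0.001, 0.001]
ft_force: [0.6, -1.0, 5.6]
grip_width: 0.158
grasp_force: 30.2
```

Call:
step_arm:
  commands: [14,0,0,0,0,0,0,18,0,0,0,0,0,0,25,0,0,0,0,0,0,32,0,0,0,0,0,0,32,0,0,0,0,0,0,32,0,0,0.03,0,0,0,32,-0.02,0,0.1,0,0,0,32,-0.1,0,0.2,0,0,0,32,-0.2,-0.1,0.25,0,0,0,32,-0.25,-0.2,0.25,0,0,0]

```text
clock: 23.0
position: [0.4436, -0.2373, 0.2379]
ee_rot: [0.944, 0.329, 0.001, 0.002]
ft_force: [1.3, -1.2, -0.2]
grip_width: 0.374
grasp_force: 0.0
```

```bash
python3 - <<'E'
from h import *
t=camera("top");s=camera("scene");o=get_obs();print(o["position"],o["ft_force"],o["grip_width"])
f=lambda a:cv2.resize(a[:,:,::-1],(400,400),interpolation=cv2.INTER_CUBIC)
cv2.imwrite("pics/crop6.png",np.hstack([f(t[160:260,290:390]),f(s[170:270,190:290])]))
E
```

```text
[ 0.4404 -0.2437  0.237 ] [ 0.9288 -0.1207 -0.6924] 0.3742158100930767
```

View pics/crop6.png

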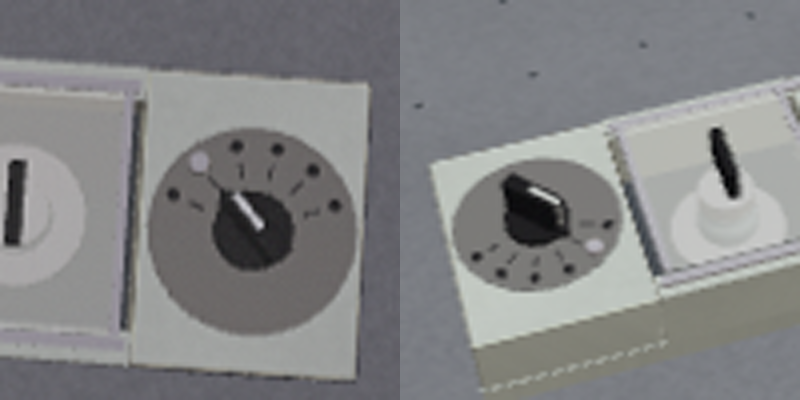

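The pointer (240,205) aims straight at the stud (200,162) in the left crop. The cover is still shut over the jar, and the arm is clear.

```bash
python3 -c "
from workcell import *
print(hand_in())"
```

```text
the job is handed in; nothing more can be done
None
```

I handed the job in at about 23 s: the squat jar stands on the plate, the cover is fully shut over it, and the dial pointer is clicked in at the stud (+0.72 stop). I checked all three in the camera images, but hand-in returned no verdict.

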